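# Hold a relief plaque flush on a sloped easel board

### The job

Take the tall plywood plaque out of the drying rack, turn it round so that its plain back faces the little sloped board of the table easel, tilt it to the board's slope and press its back gently and flush against the board, upright and centred side to side, its lower edge about level with the board's lower edge and its top standing free above the board where you hold it. Finish while still holding it there, pressed against the board in the gripper (it is about to be clamped): do not let go. Do not swing the board and leave everything else where it is.

Things in the scene. Friction and masses are not known exactly. Their poses are not given: they have to be found in the camera images.
- plaque: Tall plywood plaque, the tallest of three in the rack: 10 thick (x), 100 wide (y), 150 mm tall (z), 0.11-0.18 kg. Origin: centre of its underside, z up to its top edge. Plain back: flat face at x = +5 mm, at first away from the robot, rightward. The front (x = -5 mm) has wooden relief 6 mm proud, 43 to 100 mm above the underside; the top 50 mm is plain on both faces: grip across it.
- plaque_back (a point): Point on the plaque's plain back, in the middle of its width, 55 mm above its lower edge (plaque frame 5, 0, 55 mm). Axes as the plaque's.
- plaque_low_edge (a point): Lower edge of the plaque's plain back, middle of its width (plaque frame 5, 0, 0 mm). Axes as the plaque's.
- plaque_top (a point): Middle of the plaque's top edge (plaque frame 0, 0, 150 mm).
- board: Easel's wooden board, 150 wide (y), 12 mm thick, clamped on two side pivots: stays put under gentle pushes. Origin: on its front face at the pivot axis, 53 mm above the table, mid-width. x points out of the face (away from the robot and up), z up along the face, which spans z = -4 to 104 mm. Leans back to the robot 0.2 to 0.6 rad from upright, differing. Two 10 mm slats behind, no ledge.
- board_top (a point): Middle of the top edge of the board's front face (board frame 0, 0, 104 mm).
- easel: Fixed wooden foot of the table easel: two feet 168 mm apart (y) that run from 150 mm behind to 70 mm in front of the board's pivot, 18 mm high, a cross bar at their rear ends, and two posts to 70 mm high beside the board. Origin on the table under the board's pivot; x is the way the board faces.
- rack: Fixed wooden drying rack, 200 (x) by 130 (y) mm, 33 mm high, with three slots along y at x = -60, 0, +60 mm, each 12 mm wide, 108 mm long and 25 mm deep (slot floor 8 mm above the table). Each slot holds one upright plaque; which holds which differs. Origin: centre of its underside.
- plaque_square: Bystander: plywood plaque 10 x 100 x 100 mm standing in the rack, a round relief on it. Origin at the centre of its lower edge face.
- plaque_low: Bystander: plywood plaque 10 x 100 x 85 mm standing in the rack, a bar relief on it. Origin at the centre of its lower edge face.
- paint_jar: Bystander: closed jar, 56 mm diameter, 75 mm tall, between rack and easel. Origin at its foot.
- paint_brush: Bystander: brush 190 mm long lying on the table between rack and easel. Origin under its middle.
- bowl: Bystander: steel bowl, 130 mm across, 45 mm high, ahead of the robot beyond rack and easel.
- boot: Bystander: papier-mache boot, 150 mm long, 62 mm wide, 110 mm high, far to the robot's right.
- glue_bottle: Bystander: white bottle, 72 mm diameter, 170 mm tall, far to the robot's left.

How it is judged:
By the outcome, as a careful person would: the job done as asked, in the order asked, and still so for the second after the job is handed in, while the arm keeps its last pose, push and grip.
It also fails if it takes over 38 s, if anything falls off the work surface, if the arm or the gripper's body presses on something with over 40 N, if the wrist force passes 120 N, or if a joint passes its speed limit or range.

### The arm

A 7-joint arm with a two-finger parallel gripper is mounted at the origin on the work surface. World frame = base frame: x ahead of the robot, y to its left, z up, the work surface at z = 0. Lengths are in mm, angles in degrees, forces in N, time in s.
With the tool pointing down it reaches from about 400 to 850 mm from the base axis. Payload 4.4 kg.
Tool frame: the origin (TCP) lies between the finger pads; the fingertips stand 8 mm ahead of it and the grasp point (between the pads) lies 11 mm behind it; z points along the fingers, y is the line along which they close (so a half turn about z gives the same grasp; the last joint's range is limited). The gripper opens to 94 mm and grips with 3 to 60 N. Pads are 16 mm wide; open, the fingers measure 119 mm over their backs; the gripper's body (75 mm by 177 mm) begins 78 mm behind the grasp point.
Start: joints at [-70.749, 36.005, 2.206, 86.941, -1.547, 57.084, -1.146], TCP at [254.177, 598.258, 213.478] pointing down, gripper open.
Joint ranges: [-175.42, 175.42], [-21.48, 121.26], [-71.46, 75.88], [10.55, 141.38], [-63.04, 243.04], [13.31, 113.54], [-168.57, 168.57]. Speed limits (degrees/s): [147.25, 147.25, 180, 180, 180, 180, 180].

### API

Orientations are given as a 3x3 rotation matrix whose columns are the frame's x, y, z axes.
In Python, from cell import r, claw, inverse_kinematics, monitor, imaging, ticket gives the robot as it stands. Calls block until the motion is done:
- r.move_pose(position, orientation): joint-space move of the TCP to a pose.
- r.move_straight(position, feed=150, ori=None, contact_N=None): straight line of the TCP; ori=None keeps the orientation; feed is the mean speed in mm/s. With contact_N (N) it stops when the force on the tool has changed by that much, and returns True; else False.
- r.movej(angles): joint-space move.
- claw.gripper_to(opening, strength=None): finger opening in mm; strength is the grip in N (None keeps the last); returns when the fingers have stopped.
- r.hold(seconds).
- inverse_kinematics(position, orientation): joint angles nearest the present ones, or None.
- monitor.get_obs(): the state.
- imaging.grab_frame(name): name is "side" or "top" or "wrist"; returns a dict with "image" (384x512x3 uint8, blue, green, red), "z_map" (384x512 float32, mm along the optical axis (not along the pixel's ray), 0 where there is no reading), "fx", "fy", "cx", "cy" (pixels), "xyz" and "rotation" of the camera in the world; the wrist camera has in their place "T_tool_cam" (4x4, takes a point from camera to tool coordinates, whose origin is the TCP and whose axes are the flange's). Camera axes: x right, y down, z forward; pixel columns grow to the right and rows downward; lengths in mm; the calibration is good to about 2 mm. A picture is of the moment at which its call begins: read the wrist's pose just before it.
A pose or a line that the arm cannot do raises r.IKError and nothing moves.
- ticket.sign_off(): hands the job in; it is judged then, once.
The state is a dict: "clock": time; "joint_positions": joint angles; "qd": joint speeds; "tau": joint torques, N m; "ee_pos": TCP position; "ee_rot": TCP orientation; "contact_force": force on the tool from outside, world axes, zero at the start; "torque": the same for the moment, N m; "finger_gap": finger opening in mm; "gripper_force": force on a finger pad.
Only numpy, scipy, OpenCV 4.12 (cv2) and the standard library are available. Lean on these libraries where they do the work, as an engineer would, in place of code of your own. Each camera call takes 0.05 s, during which the arm holds its last target. There are 200 camera calls.

## Working session

There is one attempt and no reset: what is moved stays moved. The work goes in short steps, each a Python script; the robot and the scene stay as the last script left them, time stands still between calls to the robot, and variables do not carry over. Pictures are saved under pics/ and viewed, at most 10 in all, crops included, and the job is handed in when it is done.

```bash
mkdir -p pics; ls; python3 - <<'E'
from cell import *
import cv2,numpy as np
for n in("side","top"):
    f=imaging.grab_frame(n); cv2.imwrite(f"pics/{n}.png",f["image"]); np.savez(f"{n}.npz",**f)
    print(n,f["fx"],f["fy"],f["cx"],f["cy"],f["xyz"],np.round(f["rotation"],3).tolist())
o=monitor.get_obs();print(o["clock"],o["ee_pos"],o["ee_rot"],o["finger_gap"],o["contact_force"])
print(imaging.grab_frame("wrist")["T_tool_cam"])
E
```

```text
pics
side 379.4766771766738 379.4766771766738 258.50633180631144 192.1909635978936 [  80.03048453 -610.0990119  1059.63728085] [[0.773, -0.483, 0.41], [-0.634, -0.592, 0.497], [0.003, -0.645, -0.764]]
top 393.799722416286 393.799722416286 259.19279001169406 191.27051502301904 [ 392.39148714    1.41961441 1234.3093229 ] [[0.022, -0.985, 0.172], [-1.0, -0.025, -0.015], [0.02, -0.172, -0.985]]
0.1 [253.93798606 597.72411677 212.67816183] [[-9.20346944e-01  3.91102389e-01 -6.52058657e-04]
 [ 3.91102932e-01  9.20345660e-01 -1.53681476e-03]
 [-9.32568495e-07 -1.66942482e-03 -9.99998607e-01]] 93.83950628943751 [ 0.1546071   0.73993616 -0.59198111]
[[ 8.60799613e-04 -9.66315545e-01 -2.57358751e-01  7.50890943e+01]
 [ 9.99999422e-01  6.65873379e-04  8.44561596e-04  2.33972464e-01]
 [-6.44744657e-04 -2.57359329e-01  9.66315559e-01 -1.71213820e+02]
 [ 0.00000000e+00  0.00000000e+00  0.00000000e+00  1.00000000e+00]]
```

View pics/side.png

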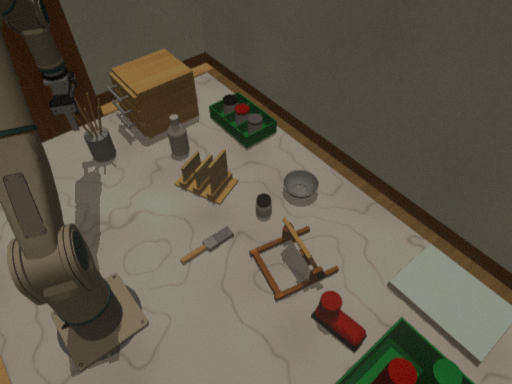

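View pics/top.png

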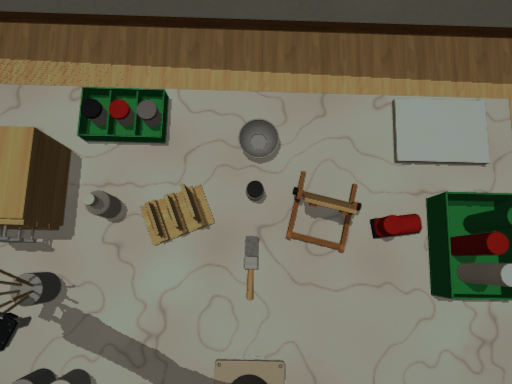

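```bash
cat > h.py <<'E'
import numpy as np,cv2
def cloud(f,u0,u1,v0,v1):
    v,u=np.mgrid[v0:v1,u0:u1]; z=f["z_map"][v0:v1,u0:u1]
    P=np.stack([(u-f["cx"])/f["fx"]*z,(v-f["cy"])/f["fy"]*z,z],-1)
    return P@np.array(f["rotation"]).T+np.array(f["xyz"]), z>0
E
python3 - <<'E'
from h import *
for n,R,E in(("top",(135,220,180,248),(280,365,165,255)),("side",(170,245,140,205),(245,345,215,300))):
    f=np.load(n+".npz")
    for nm,b in(("rack",R),("easel",E)):
        P,m=cloud(f,*b); Z=P[...,2]*m
        print(n,nm,"table z",np.percentile(P[m][:,2],[2,20,50]).round(1))
        for lo,hi in((20,40),(45,80),(80,100),(100,115),(115,130),(130,150),(150,200)):
            q=P[m&(Z>lo)&(Z<hi)]
            if len(q)>3: print(lo,hi,len(q),"mean",q.mean(0).round(0),"min",q.min(0).round(0),"max",q.max(0).round(0))
    a=f["image"]
    ims=[cv2.resize(a[b[2]:b[3],b[0]:b[1]],(400,300),interpolation=cv2.INTER_CUBIC) for b in(R,E)]
    cv2.imwrite(f"pics/c_{n}.png",np.hstack(ims))
cv2.imwrite("pics/crops.png",np.vstack([cv2.imread("pics/c_top.png"),cv2.imread("pics/c_side.png")]))
E
```

```text
top rack table z [-4.6 -0.9  3.7]
20 40 609 mean [519. 230.  32.] min [439. 146.  20.] max [614. 320.  40.]
45 80 198 mean [518. 247.  63.] min [458. 158.  45.] max [595. 313.  80.]
80 100 222 mean [513. 266.  91.] min [460. 158.  80.] max [595. 315. 100.]
100 115 152 mean [530. 227. 107.] min [480. 160. 100.] max [594. 258. 114.]
115 130 19 mean [542. 173. 121.] min [505. 159. 116.] max [594. 194. 129.]
130 150 31 mean [549. 176. 140.] min [504. 159. 131.] max [598. 196. 150.]
150 200 140 mean [550. 181. 158.] min [504. 159. 151.] max [598. 203. 166.]
top easel table z [-5.1 -1.9  0.5]
20 40 134 mean [ 510. -204.   22.] min [ 425. -322.   20.] max [ 673. -106.   39.]
45 80 245 mean [ 582. -208.   65.] min [ 539. -325.   45.] max [ 615. -119.   80.]
80 100 61 mean [ 575. -218.   90.] min [ 557. -291.   80.] max [ 592. -145.  100.]
100 115 46 mean [ 567. -221.  107.] min [ 541. -291.  101.] max [ 586. -147.  115.]
115 130 56 mean [ 563. -213.  122.] min [ 533. -290.  115.] max [ 581. -144.  129.]
130 150 278 mean [ 548. -214.  144.] min [ 525. -289.  130.] max [ 575. -141.  150.]
150 
[... 557 characters left out ...]
 150.]
150 200 84 mean [549. 182. 156.] min [504. 160. 151.] max [597. 208. 161.]
side easel table z [-5.4 -2.7 -0.6]
20 40 87 mean [ 540. -219.   26.] min [ 423. -315.   20.] max [653. -23.  40.]
45 80 210 mean [ 561. -269.   62.] min [ 537. -326.   45.] max [ 614. -118.   79.]
80 100 38 mean [ 555. -237.   90.] min [ 539. -292.   80.] max [ 571. -164.  100.]
100 115 174 mean [ 516. -368.  108.] min [ 484. -416.  101.] max [ 563. -178.  114.]
115 130 31 mean [ 541. -244.  124.] min [ 529. -290.  115.] max [ 558. -160.  130.]
130 150 249 mean [ 544. -219.  144.] min [ 524. -288.  130.] max [ 566. -140.  150.]
150 200 12 mean [ 551. -209.  151.] min [ 533. -273.  150.] max [ 566. -146.  152.]
```

View pics/crops.png

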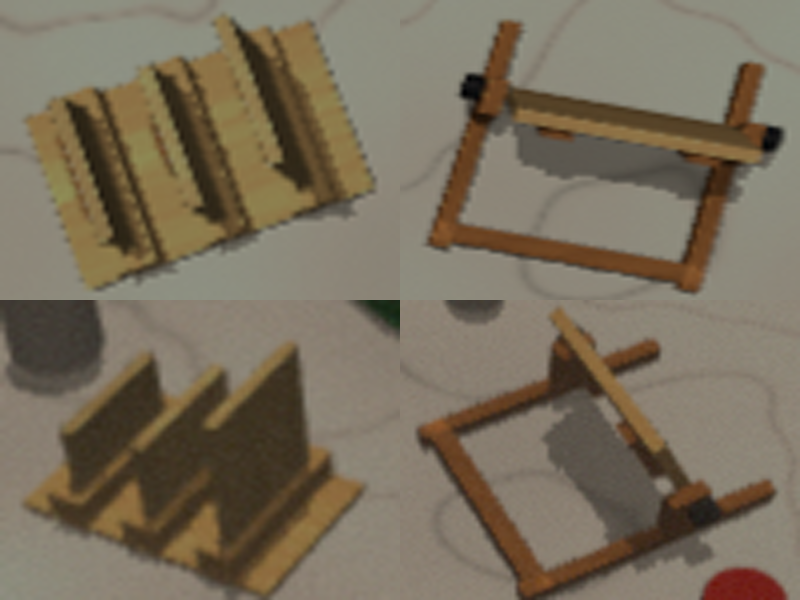

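```bash
cat >> h.py <<'E'
def look(cam_to, dist, axis_tilt, yaw, Ttc, off=0):
    """tool pose whose camera views cam_to; tool x horizontally at yaw, tool tilted back by tilt (rad)"""
    a=axis_tilt; h=np.array([np.cos(yaw),np.sin(yaw),0]); k=np.array([0,0,1.])
    tz=-np.sin(a)*h-np.cos(a)*k; tx=np.cos(a)*h-np.sin(a)*k
    R=np.stack([tx,np.cross(tz,tx),tz],1)
    Rc=R@Ttc[:3,:3]; d=Rc@np.array([0,np.sin(off),np.cos(off)])
    return np.array(cam_to)-dist*d-R@Ttc[:3,3], R
T=np.array([[0,-.9663,-.2574,75.1],[1,0,0,.2],[0,-.2574,.9663,-171.2],[0,0,0,1]])
E
python3 - <<'E'
from h import *
from cell import *
R,E={"top":((135,220,180,248),(280,365,165,255)),"side":((170,245,140,205),(245,345,215,300))},0
B={"top":((135,220,180,248),(280,365,165,255)),"side":((170,245,140,205),(245,345,215,300))}
for n,(r_,e_) in B.items():
    f=np.load(n+".npz")
    for nm,b,lo,cl in(("plaque",r_,148,(550,181)),("board",e_,135,(548,-214))):
        P,m=cloud(f,*b);q=P[m&(P[...,2]>lo)&(P[...,2]<170)]
        print(n,nm,cv2.minAreaRect(q[:,:2].astype(np.float32)),np.median(q[:,2]))
for off in(0,-.15,.15):
  for tilt in(.3,.45,.6):
    p,Rm=look((585,-214,100),300,tilt,-.1,T,off); q=inverse_kinematics(p,Rm)
    print("board",off,tilt,p.round(0),None if q is None else np.round(q,0))
for yaw in(np.radians(23),np.radians(203)):
    p,Rm=look((550,181,158),260,0,yaw,T,0);q=inverse_kinematics(p,Rm); print("rack",yaw,p.round(0),None if q is None else np.round(q,0))
    # final pose guesses, tool y=±board x
    for s in(1,-1):
        th=.33;yw=-.1;h=np.array([np.cos(yw),np.sin(yw),0]);k=np.array([0,0,1.])
        bx=np.cos(th)*h+np.sin(th)*k; bz=-np.sin(th)*h+np.cos(th)*k
        ty=s*bx;tz=-bz;Rf=np.stack([np.cross(ty,tz),ty,tz],1)
        q=inverse_kinematics([540,-214,190],Rf);print("final",s,None if q is None else np.round(q,0), Rf[:,0].round(2))
E
```

```text
top plaque ((551.1337280273438, 181.38015747070312), (99.5910415649414, 10.579997062683105), 22.035911560058594) 157.64960474649888
top board ((546.5145874023438, -214.61846923828125), (150.11318969726562, 23.333410263061523), 77.32034301757812) 147.4322260071524
side plaque ((551.2325439453125, 183.06663513183594), (101.3459243774414, 12.360553741455078), 22.500751495361328) 155.07958373395934
side board ((543.6118774414062, -213.3987579345703), (150.2315216064453, 19.407514572143555), 77.95435333251953) 146.67842171308052
board 0 0.3 [ 622. -218.  213.] [ -5.  56.  51.  66. -32.  90. -55.]
board 0 0.45 [ 638. -219.  206.] [ -1.  63.  51.  51. -32. 103. -59.]
board 0 0.6 [ 653. -221.  197.] None
board -0.15 0.3 [ 582. -214.  234.] [ -7.  52.  52.  73. -29.  87. -53.]
board -0.15 0.45 [ 602. -216.  233.] [ -4.  59.  52.  59. -29. 101. -56.]
board -0.15 0.6 [ 622. -217.  229.] [  5.  63.  34.  42. -18. 113. -67.]
board 0.15 0.3 [ 658. -221.  186.] [ -3.  60.  50.  60. -34.  91. -57.]
board 0.15 0.45 [ 670. -222.  174.] [  1.  68.  50.  44. -34. 105. -62.]
board 0.15 0.6 [ 680. -223.  161.] None
rack 0.4014257279586958 [542. 178. 238.] [-45.  32.  39.  99. -24.  57. -65.]
final 1 [ -5.  30.  39. 119. -56.  31.  70.] [0.1 1.  0. ]
final -1 [  -8.   31.   44.  119.  -60.   34. -107.] [-0.1 -1.   0. ]
rack 3.543018381548489 [558. 184. 238.] [-16.  29.  -8.  95.   5.  55.  88.]
final 1 [ -5.  30.  39. 119. -56.  31.  70.] [0.1 1.  0. ]
final -1 [  -8.   31.   44.  119.  -60.   34. -107.] [-0.1 -1.   0. ]
```

```bash
cat >> h.py <<'E'
def wcloud(monitor,imaging,name):
    o=monitor.get_obs(); f=imaging.grab_frame("wrist"); Tt=np.array(f["T_tool_cam"])
    R=np.array(o["ee_rot"]); f["rotation"]=R@Tt[:3,:3]; f["xyz"]=np.array(o["ee_pos"])+R@Tt[:3,3]
    cv2.imwrite(f"pics/{name}.png",f["image"]); np.savez(name+".npz",**f); return f
E
python3 - <<'E'
from h import *
from cell import *
o=monitor.get_obs(); p0=np.array(o["ee_pos"]); r.move_straight(p0+[40,-40,120],feed=250)
p,R=look((551,182,158),330,0,np.radians(202.2),T); r.move_pose(p,R); wcloud(monitor,imaging,"w_rack"); print(monitor.get_obs()["clock"])
p,R=look((585,-214,100),300,.45,np.radians(-12.5),T); 
r.move_pose(p+[0,0,100],R); r.move_straight(p,feed=250); wcloud(monitor,imaging,"w_board")
o=monitor.get_obs();print(o["clock"],o["joint_positions"])
cv2.imwrite("pics/w.png",np.hstack([cv2.resize(cv2.imread(f"pics/w_{n}.png"),(400,300)) for n in("rack","board")]))
E
```

```text
2.5417
5.5667 [  5.28897205  59.69490212  33.25139234  49.84706725 -21.06366682
 101.2720884  -71.82217064]
```

View pics/w.png

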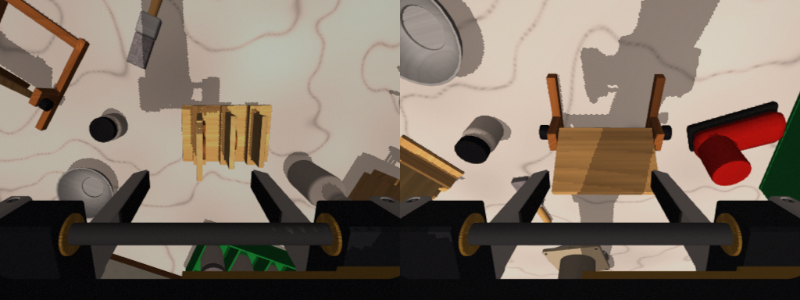

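```bash
cat > fit.py <<'E'
from h import *
f=np.load("w_rack.npz"); P,m=cloud(f,225,290,125,240); q=P[m&(P[...,2]>148)&(P[...,2]<170)]
print("plaque",len(q),cv2.minAreaRect(q[:,:2].astype(np.float32)),np.median(q[:,2]))
f=np.load("w_board.npz"); P,m=cloud(f,185,345,160,256)
t,mt=cloud(f,220,300,60,110); print("table z",np.median(t[mt][:,2]))
q=P[35:75,35:120][m[35:75,35:120]]
for _ in range(3):
    c=q.mean(0); n=np.linalg.svd(q-c,full_matrices=False)[2][2]; n*=np.sign(n[0]); d=(q-c)@n; print("rms",d.std()); q=q[abs(d)<2.5*d.std()+.3]
th=np.arcsin(n[2]); yaw=np.arctan2(n[1],n[0]); print("board lean",th,"yaw",np.degrees(yaw),"c",c.round(1))
by=np.array([-np.sin(yaw),np.cos(yaw),0]); bz=np.cross(n,by)
Q=P[m]; Q=Q[abs((Q-c)@n)<3]; y=(Q-c)@by; z=(Q-c)@bz
zz=z[abs(y)<45]; yy=y[(z>-10)&(z<25)]
print("y range",np.percentile(yy,[.5,99.5]),yy.min(),yy.max(),"z",zz.min(),zz.max())
yc=(yy.min()+yy.max())/2; top=c+by*yc+bz*(np.percentile(zz,99.8)); print("top",top,"board",top-104*bz,"origin z must be 53")
np.savez("board.npz",n=n,by=by,bz=bz,top=top,c=c)
E
python3 fit.py
```

```text
plaque 626 ((552.0562744140625, 182.80096435546875), (99.36195373535156, 9.02482795715332), 22.222862243652344) 158.04371611981776
table z 0.10613582060676663
rms 0.6509693640764427
rms 0.6434245591083637
rms 0.6426736706727062
board lean 0.35372162566606885 yaw -12.63406681942677 c [ 565.4 -216.2  116. ]
y range [-73.77455339  73.15664759] -75.84083689883222 73.94961924608775 z -70.48988719596335 37.411390573762816
top [ 552.71066036 -214.28556113  150.69943876] board [ 587.86309752 -222.16500986   53.13807115] origin z must be 53
```

```bash
cat >> h.py <<'E'
a=np.radians(22.22); PX=np.array([np.sin(a),-np.cos(a),0]); PY=np.array([np.cos(a),np.sin(a),0]); PZ=np.array([0,0,1.])
PC=np.array([552.,182.5,8.]); Rg=np.stack([-PY,np.cross(-PZ,-PY),-PZ],1)
Rpt=np.stack([PX,PY,PZ],1).T@Rg; HT=128.
E
python3 - <<'E'
from h import *
from cell import *
g=PC+[0,0,HT]
r.move_straight(np.array(monitor.get_obs()["ee_pos"])+[0,0,130],feed=300)
claw.gripper_to(60)
r.move_pose(g+[0,0,130],Rg); r.move_straight(g+[0,0,0],feed=120)
print(monitor.get_obs()["contact_force"])
claw.gripper_to(0,40); o=monitor.get_obs(); print(o["clock"],o["finger_gap"],o["gripper_force"],o["contact_force"],o["ee_pos"],np.round(o["joint_positions"],0))
r.move_straight(g+[0,0,60],feed=60); r.move_straight(g+[0,0,175],feed=250); o=monitor.get_obs(); print(o["clock"],o["finger_gap"],o["contact_force"])
b=np.load("board.npz"); n,by,bz=b["n"],b["by"],b["bz"]
Rf=np.stack([-n,-by,bz],1)@Rpt; F=b["top"]-108*bz+5*n+HT*bz; print("final",F.round(1))
for d in(0,20,70):
  for h in(0,110): 
    q=inverse_kinematics(F+d*n+[0,0,h],Rf); print(d,h,None if q is None else np.round(q,0))
f=imaging.grab_frame("side"); cv2.imwrite("pics/lift.png",cv2.resize(f["image"][60:260,130:400],(810*98//100,588)))
E
```

```text
Traceback (most recent call last):
cell.IKError: the arm cannot follow that straight line within its joint ranges
```

```bash
cat > g.py <<'E'
from h import *
from cell import *
g=PC+[0,0,HT]
r.move_straight(np.array(monitor.get_obs()["ee_pos"])+[0,0,95],feed=300)
r.move_pose(g+[0,0,130],Rg); claw.gripper_to(60); r.move_straight(g+[0,0,0],feed=120)
print(monitor.get_obs()["contact_force"])
claw.gripper_to(0,40); o=monitor.get_obs(); print(o["clock"],o["finger_gap"],o["gripper_force"],o["contact_force"],o["ee_pos"],np.round(o["joint_positions"],0))
r.move_straight(g+[0,0,60],feed=60); r.move_straight(g+[0,0,175],feed=250); o=monitor.get_obs(); print(o["clock"],o["finger_gap"],o["contact_force"])
b=np.load("board.npz"); n,by,bz=b["n"],b["by"],b["bz"]
Rf=np.stack([-n,-by,bz],1)@Rpt; F=b["top"]-108*bz+5*n+HT*bz; print("final",F.round(1))
for d in(0,20,70):
  for h in(0,110): 
    q=inverse_kinematics(F+d*n+[0,0,h],Rf); print(d,h,None if q is None else np.round(q,0))
f=imaging.grab_frame("side"); cv2.imwrite("pics/lift.png",cv2.resize(f["image"][60:260,130:400],(790,585)))
E
python3 g.py
```

```text
[-0.11707926  0.0477467  -0.27264976]
10.7833 9.679681556191571 39.9998939037323 [-0.92259763  0.25161129  0.74931723] [551.95966494 182.51163863 135.99544425] [ 11.  46. -54. 102.  44.  56.  51.]
12.5417 9.903655548255822 [ 1.20010154  0.57590799 -1.40371065]
final [ 550.5 -213.8  171.2]
0 0 [ 35.  28. -21. 119.  29.  16. -21.]
0 110 [ 46.  20. -35. 111.  20.  33. -13.]
20 0 [ 36.  29. -22. 116.  29.  19. -21.]
20 110 [ 45.  22. -35. 108.  20.  35. -13.]
70 0 [ 36.  31. -25. 108.  27.  25. -19.]
70 110 [ 43.  25. -35. 100.  21.  40. -13.]
```

View pics/lift.png

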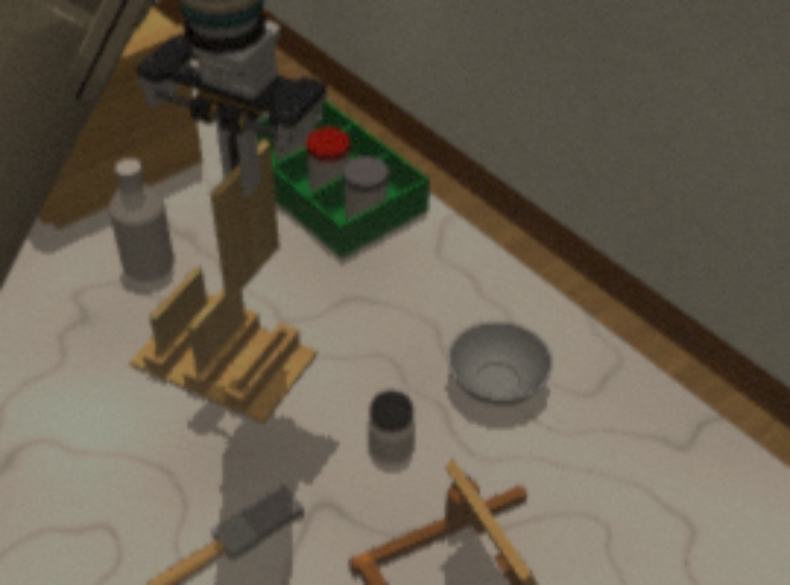

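Plaque is lifted cleanly at pixel (245,215), with the other two still in the rack. Next I carry it over to the board.

```bash
cat > c.py <<'E'
from h import *
from cell import *
b=np.load("board.npz"); n,by,bz=b["n"],b["by"],b["bz"]
Rf=np.stack([-n,-by,bz],1)@Rpt; F=b["top"]-108*bz+5*n+HT*bz
r.move_pose(F+70*n+[0,0,100],Rf); print(monitor.get_obs()["clock"])
r.move_straight(F+70*n,feed=200); r.move_straight(F+15*n,feed=60); r.hold(.2)
o=monitor.get_obs(); print(o["clock"],np.array(o["ee_pos"])-F-15*n,o["contact_force"],o["finger_gap"],np.degrees(np.arccos((np.trace(o["ee_rot"].T@Rf)-1)/2)))
f=imaging.grab_frame("side"); np.savez("s2.npz",**f); s=f["image"][120:300,210:380]
t=imaging.grab_frame("top"); np.savez("t2.npz",**t); t=t["image"][130:270,260:392]
cv2.imwrite("pics/pre.png",np.hstack([cv2.resize(s,(400,424)),cv2.resize(t,(400,424))]))
E
python3 c.py
```

```text
14.125
16.0417 [ 0.32465803 -0.02451432  0.08245438] [ 0.28547603  0.90036396 -0.22641834] 9.621320430381248 0.02253492499202121
```

View pics/pre.png

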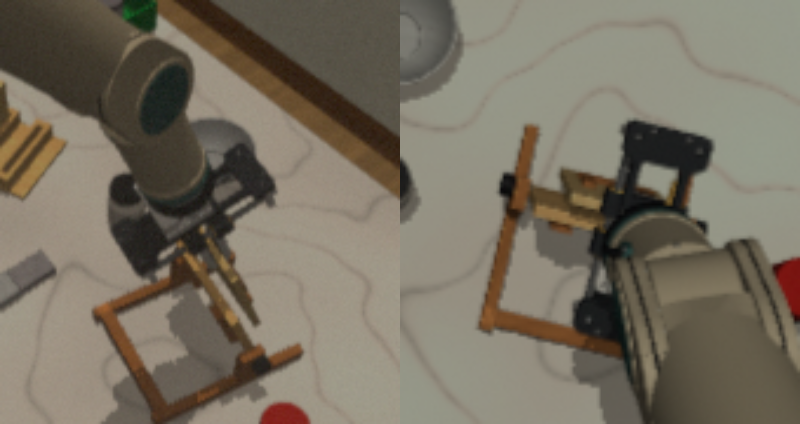

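```bash
python3 - <<'E'
from h import *
from cell import *
b=np.load("board.npz"); n,by,bz=b["n"],b["by"],b["bz"]
Rf=np.stack([-n,-by,bz],1)@Rpt; F=b["top"]-108*bz+5*n+HT*bz
f0=np.array(monitor.get_obs()["contact_force"])
hit=r.move_straight(F-8*n,feed=12,contact_N=4); r.hold(.4)
o=monitor.get_obs(); d=np.array(o["ee_pos"])-F; df=np.array(o["contact_force"])-f0
print(hit,o["clock"],"offset n,y,z",d@n,d@by,d@bz,"force n,y,z",df@n,df@by,df@bz,"torque",o["torque"],o["finger_gap"])
f=imaging.grab_frame("side"); np.savez("s3.npz",**f); s=f["image"][190:290,240:340]
cv2.imwrite("pics/press.png",cv2.resize(s,(590,590),interpolation=cv2.INTER_CUBIC))
E
```

```text
True 17.8167 offset n,y,z 0.35925231325599133 0.09326167325435786 -0.25164036887920227 force n,y,z 2.6673535061996065 -0.6997391448982679 1.3549000971002036 torque [-0.23521956 -0.41799623  0.00192664] 9.687876819726938
```

View pics/press.png

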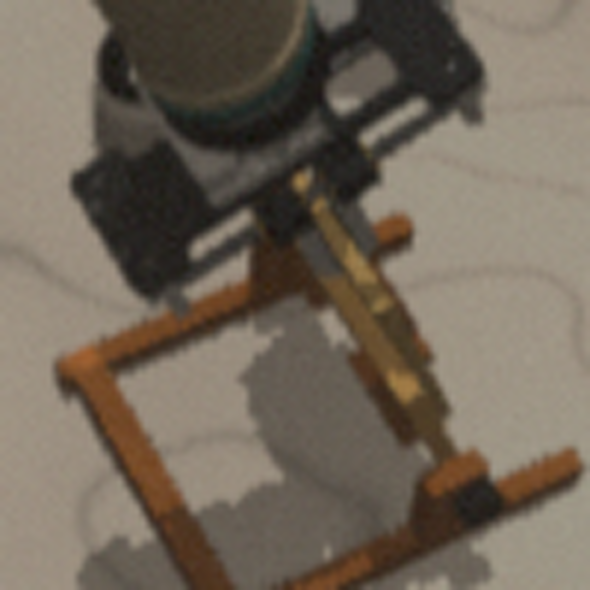

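```bash
python3 - <<'E'
from h import *
from cell import *
b=np.load("board.npz"); n,by,bz=b["n"],b["by"],b["bz"]
def st():
    F=[];M=[]
    for _ in range(8): r.hold(.03);o=monitor.get_obs();F.append(o["contact_force"]);M.append(o["torque"])
    return np.mean(F,0),np.mean(M,0),np.array(o["ee_pos"]),o["clock"]
F0,M0,p,_=st(); hit=r.move_straight(p-2*n,feed=6,contact_N=4); r.hold(.3); F1,M1,p1,t=st()
dF,dM=F1-F0,M1-M0; print(hit,t,"moved",(p1-p)@n,"dF n,y,z",dF@n,dF@by,dF@bz,"dM n,y,z",dM@n,dM@by,dM@bz)
print("arm below ref mm (if force along n): along z",1000*(dM@by)/(dF@n),"along y",1000*(dM@bz)/(dF@n))
E
```

```text
True 18.9083 moved 2.3028425471996967 dF n,y,z -4.286384536886983 0.38604522469808455 -1.6820383165381498 dM n,y,z 0.07993828017109153 1.1869745758557313 0.015656596385796723
arm below ref mm (if force along n): along z -276.9174267126719 along y -3.652634580743294
```

```bash
cat > s.py <<'E'
from h import *
from cell import *
b=np.load("board.npz"); n,by,bz=b["n"],b["by"],b["bz"]
Rf=np.stack([-n,-by,bz],1)@Rpt; F=b["top"]-108*bz+5*n+HT*bz
def rep(s=""):
    o=monitor.get_obs(); d=np.array(o["ee_pos"])-F; f=np.array(o["contact_force"]); M=np.array(o["torque"])
    E=Rf.T@np.array(o["ee_rot"])
    print(s,round(o["clock"],2),"off n,y,z",np.round([d@n,d@by,d@bz],2),"F",np.round([f@n,f@by,f@bz],2),"M",np.round([M@n,M@by,M@bz],3),"rot(tool) deg",np.round(np.degrees(cv2.Rodrigues(E)[0].ravel()),2),round(o["finger_gap"],2))
E
python3 - <<'E'
from s import *
rep(); r.hold(.3); rep()
E
```

```text
18.91 off n,y,z [ 2.66  0.33 -0.03] F [-0.36  1.82 -1.64] M [-0.121  0.512  0.012] rot(tool) deg [-0.48  0.1   0.01] 9.72
 19.21 off n,y,z [2.84 0.3  0.02] F [ 0.26  0.2  -1.88] M [-0.127  0.509  0.051] rot(tool) deg [-0.5   0.1   0.01] 9.68
```

```bash
python3 - <<'E'
from s import *
r.move_straight(F+8*n,feed=30,ori=Rf); r.hold(.3); rep("free"); r.hold(.05); rep("free")
print(r.move_straight(F-8*n,feed=12,ori=Rf,contact_N=5)); rep("hit")
for _ in range(4): r.hold(.15); rep("held")
f=imaging.grab_frame("side"); np.savez("s4.npz",**f)
E
```

```text
free 19.83 off n,y,z [ 7.81 -0.    0.01] F [-0.31 -0.17 -1.29] M [-0.075  0.485  0.037] rot(tool) deg [ 0.01 -0.   -0.  ] 9.65
free 19.88 off n,y,z [7.91 0.02 0.01] F [-0.91  0.59 -0.74] M [-0.083  0.527  0.054] rot(tool) deg [ 0. -0.  0.] 9.63
True
hit 20.73 off n,y,z [0.34 0.1  0.04] F [ 1.44  0.29 -0.05] M [-0.103 -0.016 -0.005] rot(tool) deg [-0.24  0.05  0.  ] 9.63
held 20.88 off n,y,z [ 0.35  0.13 -0.18] F [ 1.72 -0.43  0.31] M [-0.116 -0.044 -0.027] rot(tool) deg [-0.22  0.05  0.01] 9.84
held 21.02 off n,y,z [ 0.35  0.11 -0.22] F [ 2.27 -0.07  0.21] M [-0.191 -0.244 -0.014] rot(tool) deg [-0.22  0.06  0.01] 9.68
held 21.18 off n,y,z [ 0.38  0.13 -0.2 ] F [3.47 0.09 0.85] M [-0.149 -0.38   0.033] rot(tool) deg [-0.22  0.06  0.01] 9.96
held 21.32 off n,y,z [ 0.34  0.12 -0.22] F [3.27 0.19 0.38] M [-0.159 -0.495  0.012] rot(tool) deg [-0.22  0.06  0.01] 9.78
```

```bash
cat > t.py <<'E'
from s import *
import sys
from scipy.spatial.transform import Rotation as Ro
g=float(sys.argv[1]); A=Ro.from_rotvec(np.radians(g)*by).as_matrix(); piv=F-80*bz
G=piv+A@(F-piv); RG=A@Rf
r.move_straight(G+3*n,feed=30,ori=RG); r.hold(.2); rep("free")
print(r.move_straight(G-8*n,feed=10,ori=RG,contact_N=5)); r.hold(.4); rep("held"); r.hold(.1); rep("held")
E
python3 t.py -0.7
```

```text
free 21.82 off n,y,z [ 0.91 -0.03 -0.27] F [-0.86  0.4  -0.86] M [-0.074  0.459  0.028] rot(tool) deg [-0.59 -0.01  0.  ] 9.64
True
held 22.79 off n,y,z [ 0.11  0.15 -0.23] F [ 1.32 -0.25  0.73] M [-0.145 -0.264 -0.022] rot(tool) deg [-0.91  0.06  0.01] 9.28
held 22.89 off n,y,z [ 0.09  0.11 -0.22] F [2.27 0.15 0.11] M [-0.214 -0.364 -0.014] rot(tool) deg [-0.91  0.06  0.01] 9.58
```

```bash
python3 t.py 0.8
```

```text
free 23.4 off n,y,z [ 2.77 -0.15 -0.23] F [ 0.21 -1.04 -1.41] M [-0.057  0.509  0.059] rot(tool) deg [ 0.91 -0.02  0.  ] 10.02
True
held 24.46 off n,y,z [ 1.38  0.18 -0.11] F [ 1.67 -0.23  1.14] M [-0.248 -0.338  0.031] rot(tool) deg [0.49 0.07 0.01] 9.91
held 24.56 off n,y,z [ 1.36  0.17 -0.11] F [ 1.93 -0.56 -0.17] M [-0.273 -0.417 -0.01 ] rot(tool) deg [0.49 0.07 0.  ] 10.27
```

```bash
python3 t.py 0.35; python3 - <<'E'
from s import *
f=imaging.grab_frame("side"); P,m=cloud(f,245,345,215,300)
g=np.load("side.npz"); P0,m0=cloud(g,245,345,215,300)
cv2.imwrite("pics/fin.png",np.hstack([cv2.resize(f["image"][150:310,230:390],(400,400)),cv2.resize(imaging.grab_frame("top")["image"][130:270,260:400],(400,400))]))
E
```

```text
free 25.01 off n,y,z [ 2.74  0.02 -0.21] F [-0.03 -0.09 -1.19] M [-0.099  0.502  0.041] rot(tool) deg [0.43 0.   0.  ] 9.99
True
held 26.05 off n,y,z [ 0.55  0.16 -0.17] F [ 1.71 -0.12  0.32] M [-0.217 -0.378  0.001] rot(tool) deg [0.09 0.07 0.01] 9.61
held 26.15 off n,y,z [ 0.49  0.15 -0.16] F [ 1.99 -0.07  0.77] M [-0.211 -0.526 -0.088] rot(tool) deg [0.1  0.07 0.01] 9.98
```

View pics/fin.png

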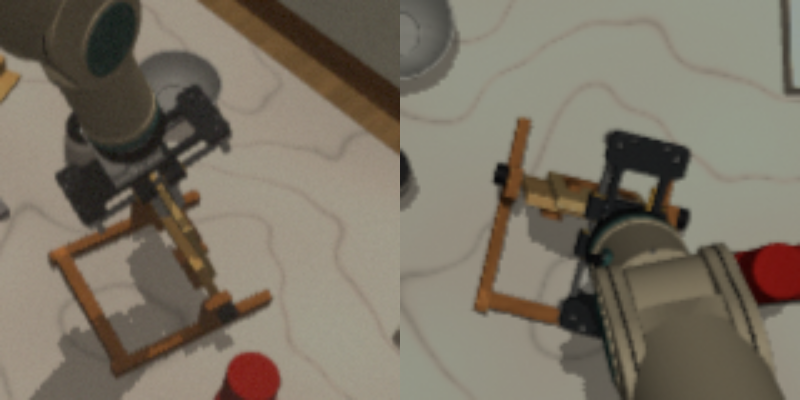

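The plaque lies flush on the board: both the top and bottom contact offsets match what I measured, and it is held with about 3 N. I'm handing it in.

```bash
python3 -c "
from cell import *
print(ticket.sign_off())"
```

```text
the job is handed in; nothing more can be done
None
```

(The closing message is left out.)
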